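# Pack a nested set of cake tins snug on the packing board

## Task

Make up the lot of three cake tins: with the large tin standing on the packing board, nest them in size order so that the middle tin stands flat inside the large one and the small tin flat inside the middle one. Then slide the board's fence along its rails so that it pushes the nested set up against the clamped stop and the large tin sits snug, touching both fence and stop. Do not force the clamped stop out of place, and leave the other crockery where it is.

Things in the scene. Friction and masses are not known exactly. Their poses are not given: they have to be found in the camera images.
- board: White packing board lying fixed on the bench, 230 mm (its x) by 400 mm (its y), 18 mm thick; origin at the centre of its underside. Two aluminium rails run along its y on both long edges, standing 10 mm above its top; between them lies a flat channel 194 mm wide in which the large tin stands and slides. The stop is at its -y end, the fence at its +y end.
- stop_face (a point): Mid-width point (board x = 0) on the stop's inner face, 30 mm above the board's top; axes as the board's, y towards the fence. The stop is a dark steel bar across the board, 226 x 20 mm, top 57 mm above the board's top, with two black clamp knobs (to 73 mm). Clamped at a place that differs each time; it slips only above about 45 N.
- fence_face (a point): Mid-width point (board x = 0) on the fence's inner face, which looks to board -y at the stop, 30 mm above the board's top; axes as the board's. The fence is a bright steel bar across the board, 226 mm wide, 20 mm thick (from this face to +y), top 55 mm above the board's top, with two small black shoes on the rails.
- fence_grip (a point): Centre of the top of the fence's grip: an upright black block in the middle of the fence, 30 mm (board x) by 18 mm (board y), standing from 55 mm to 115 mm above the board's top; its face towards the stop is 1 mm behind the fence's face, its back face 9 mm to the +y side of this point.
- fence (a joint): Position of the fence along its rails in m: 0 at its outer end, growing to 0.165 as it slides to board -y towards the stop. It stays where left; about 2.5 N moves it alone, about 5 to 9 N when it pushes the nested tins.
- tin_large: Large round straight-sided aluminium cake tin, open on top, 170 mm outer diameter, 70 mm high, wall 3 mm, floor 4 mm, about 0.35 kg; it starts loose on the packing board between stop and fence. Origin at the centre of its underside, z up.
- tin_middle: Middle round aluminium cake tin, open on top, 116 mm outer diameter, 70 mm high, wall 3 mm, floor 4 mm, about 0.22 kg, loose on the bench to the left or right of the board. Origin at the centre of its underside, z up. Can be lifted by pinching its wall at the rim.
- tin_small: Small round aluminium cake tin, open on top, 64 mm outer diameter, 70 mm high, wall 3 mm, floor 4 mm, about 0.12 kg, loose on the bench on the other side of the board. Origin at the centre of its underside, z up. Can be lifted by pinching its wall at the rim.
- mug: White mug, 80 mm diameter, 90 mm high, with handle; bystander. Origin at the centre of its underside.
- shaker: Glass shaker jar with steel cap, 48 mm diameter, 100 mm high; bystander. Origin at the centre of its underside.
Mind the look-alikes: they are no part of the job. What is shaped like the tin_small but purple is not meant.

How it is judged (in metres and radians):
On the way, in this order (a step that is already met when the one before it is completed fails the run):
1. the three tins are nested in size order, all standing flat, and the fingers have let go of them (horizontal distance between tin_middle and tin_large below 0.027 m and z of tin_middle in the frame of tin_large between 0 and 0.009 m and angle between each of tin_middle, tin_small, tin_large's own z axis and vertical below 0.06 rad and horizontal distance between tin_small and tin_middle below 0.026 m and z of tin_small in the frame of tin_middle between 0 and 0.009 m and contact force between the fingers and tin_middle below 0.1 N and contact force between the fingers and tin_small below 0.1 N), for 0.2 s.
2. the fence has been slid home so that the nested set is snug between fence and stop (y of fence_face in the frame of stop_face between 0.165 and 0.175 m and y of tin_large in the frame of stop_face between 0.08 and 0.091 m and z of tin_large in the frame of board below 0.023 m and horizontal distance between tin_large and stop_face below 0.095 m), for 0.2 s.
At the end, for the whole second after the job is handed in: The middle tin stands flat on the floor of the large tin and the small tin on the floor of the middle tin, none tilted; the large tin stands in the channel of the board, within 6 mm of touching the stop, and the fence is closed on it with no more than 5 mm of play in all; all tins are at rest (all of step 2 and horizontal distance between tin_middle and tin_large below 0.027 m and z of tin_middle in the frame of tin_large between 0 and 0.009 m and angle between each of tin_middle, tin_small, tin_large's own z axis and vertical below 0.06 rad and horizontal distance between tin_small and tin_middle below 0.026 m and z of tin_small in the frame of tin_middle between 0 and 0.009 m and linear speed of each of tin_large, tin_middle, tin_small below 0.02 m/s).
It fails at once if the clamped stop is forced more than 5 mm out of its place (distance of stop_face from where it was at the start of the episode above 0.005 m).
It fails at once if the mug is disturbed (moved more than 30 mm) (distance of mug from where it was at the start of the episode above 0.03 m).
It fails at once if the shaker is disturbed (moved more than 30 mm) (distance of shaker from where it was at the start of the episode above 0.03 m).
It also fails if it takes over 64 s, if anything falls off the work surface, if the arm or the gripper's body presses on something with over 40 N, if the wrist force passes 120 N, or if a joint passes its speed limit or range.

## Robot

A 6-joint arm with a two-finger parallel gripper is mounted at the origin on the work surface. World frame = base frame: x ahead of the robot, y to its left, z up, the work surface at z = 0. Lengths are in m, angles in degrees, forces in N, time in s.
With the tool pointing down it reaches from about 0.4 to 0.825 m from the base axis. Payload 7 kg.
Tool frame: the origin (TCP) lies midway between the tips of the shut fingers; the grasp point (between the pads) lies 19 mm behind it (r.grip_depth is the distance from the TCP to the grasp point, in m); z points along the fingers, y is the line along which they close (so a half turn about z gives the same grasp; the last joint's range is limited). The gripper opens to 88 mm and grips with 3 to 60 N. Pads are 19 mm wide; open, the fingers measure 130 mm over their backs; the gripper's body (78 mm by 193 mm) begins 47 mm behind the grasp point.
Start: joints at [-51.675, 20.546, 0.682, 0, -70.136, -16.507], TCP at [0.251, -0.627, 0.227] pointing down, gripper open.
Joint ranges: [-176.03, 176.03], [-82.01, 121.73], [-58.28, 71.71], [-173.87, 95.51], [-174.79, -0.11], [-173.66, 173.66]. Speed limits (degrees/s): [136.94, 136.94, 172.46, 180, 180, 180].

## Interface

Orientations are given as [roll, pitch, yaw] about the fixed x, y, z axes, in that order (R = Rz(yaw) Ry(pitch) Rx(roll)).
In Python, from plant import r, capture, close_job, search_frame, outline_of gives the robot as it stands.
- The arm moves only by the shell command python3 -m creep 'ROWS' [FORCE]. ROWS is JSON, a list of rows, each a list of 7 numbers: the finger opening in mm, from 0 to 87.6, then the shift along the world's x, y, z in units of 25 mm (1.0 is 25 mm), then the turn, a rotation vector about the world's x, y, z in degrees. In form: [[hand, x, y, z, ax, ay, az], ...]. A call has 1 to 8 rows; each row shifts and turns the commanded pose from where the row before left it; what a row does not reach is not made up. A row lasts 1/12 s, in which the tool goes at most 41.7 mm and 7.16 degrees, less where a joint would pass 70% of its speed; a pose out of reach is approached as far as the arm can. A call is refused whole if a number of a shift passes 1 or a number of a turn 7.16, either way. A call with a gripper value outside its range is refused whole. The fingers move at their own pace and stop on an object; FORCE is the grip in N (left out, the last holds). Time passes only in rows, so rows that do not move let the fingers close. It gives the time, the measured TCP pose, the force, the opening and the grip force at its end, in the units of the state.
- r.get_state(): the state, without advancing time (a new reading comes with each control period).
- capture(name): name is "scene" or "top" or "wrist"; returns a dict with "frame" (384x512x3 uint8, red, green, blue), "K" (3x3 intrinsics, pixels), "origin" and "rotation" of the camera in the world. Camera axes: x right, y down, z forward; pixel columns grow to the right and rows downward; lengths in m; the calibration is good to about 2 mm. A picture is of the moment at which its call begins. There is no depth.
- close_job(): hands the job in; it is judged then, once.
Trained networks look in a picture, given as the dict that the camera call returned (one of the last four; its "shot" number tells which), for a name from the list of things; names that differ only in an ending like _2 or _b are one class to them, and where a whole thing is asked for, a point or a joint stands for the part that bears it (a point fixed in the world has none). Each returns a list of dicts, best first, with "conf" (0 to 1); they miss things now and then, are a little off and sometimes report something else, mostly with a low value. They report only what shows in the picture. A call takes as long as a camera call. They do not tell look-alikes from the thing itself.
- search_frame(picture, target): "bbox" ([left, top, right, bottom] in pixels, round what is visible of it).
- outline_of(picture, target): "region" (384x512 bool, what is visible of it) and "bbox" ([left, top, right, bottom] in pixels, round what is visible of it).
The state is a dict: "time_s": time; "joints": joint angles; "qd": joint speeds; "joint_torque": joint torques, N m; "tcp_pos": TCP position; "eef_rot": TCP orientation; "contact_force": force on the tool from outside, world axes, zero at the start; "moment": the same for the moment, N m; "gripper_width": finger opening in m; "gripper_force": force on a finger pad.
Only numpy, scipy, OpenCV 4.12 (cv2) and the standard library are available. Lean on these libraries where they do the work, as an engineer would, in place of code of your own. Each camera call takes 0.05 s, during which the arm holds its last target. There are 200 camera calls.

## Working session

There is one attempt and no reset: what is moved stays moved. The work goes in short steps, Python scripts to look and compute and a shell command to move; the robot and the scene stay as the last step left them, time stands still between calls to the robot, and variables do not carry over. Pictures are saved under pics/ and viewed, at most 10 in all, crops included, and the job is handed in when it is done.

```bash
mkdir -p pics; ls
python3 - <<'E'
from plant import r,capture,search_frame
import cv2
for n in ["top","scene"]:
    c=capture(n); cv2.imwrite(f"pics/{n}0.png",c["frame"][...,::-1]); print(n,c["K"].tolist(),c["origin"],c["rotation"])
    for t in ["board","stop_face","fence_grip","fence","tin_large","tin_middle","tin_small","mug","shaker"]:
        print(t,[(round(d["conf"],2),[int(v) for v in d["bbox"]]) for d in search_frame(c,t)[:4]])
print(r.get_state())
E
```

```text
pics
top [[446.5113255314397, 0.0, 260.24791750568113], [0.0, 446.5113255314397, 192.57721482086043], [0.0, 0.0, 1.0]] [ 0.14316468 -0.00983399  1.61590819] [-168.62521886   -0.35455266  -89.96378509]
board [(0.63, [193, 113, 302, 190])]
stop_face [(0.84, [278, 113, 293, 178]), (0.71, [190, 111, 303, 189])]
fence_grip [(0.75, [202, 127, 218, 187]), (0.35, [136, 116, 170, 142])]
fence [(0.95, [200, 127, 220, 191])]
tin_large [(0.88, [230, 126, 279, 173])]
tin_middle [(0.93, [341, 174, 374, 208])]
tin_small [(0.91, [137, 180, 157, 200]), (0.82, [149, 214, 171, 236]), (0.72, [162, 257, 185, 273])]
mug [(0.7, [137, 116, 169, 144])]
shaker [(0.77, [340, 123, 357, 142])]
scene [[368.8394883870798, 0.0, 260.43080123292725], [0.0, 368.8394883870798, 196.0214477057793], [0.0, 0.0, 1.0]] [ 1.2213524  -0.12367893  0.99417632] [-139.12117879    0.54853927   80.79393487]
board [(0.61, [211, 204, 359, 303]), (0.49, [245, 215, 301, 278])]
stop_face [(0.82, [224, 223, 249, 297])]
fence_grip [(0.71, [309, 201, 342, 267]), (0.65, [142, 268, 165, 300])]
fence [(0.66, [301, 200, 343, 269])]
tin_large [(
[... 321 characters left out ...]
 343, 269])]
{'time_s': 1.0, 'joints': array([-5.16744751e+01,  2.05458526e+01,  6.82261333e-01,  7.81306688e-04,
       -7.01342613e+01, -1.65075365e+01]), 'qd': array([ 0.05909057,  0.05783695, -0.05231875,  0.00719961, -0.038305  ,
       -0.05712535]), 'joint_torque': array([ 1.10034634e-03, -5.82394481e+01,  2.93301237e+01,  7.00255975e+00,
        1.24174028e-02,  1.78296673e-06]), 'tcp_pos': array([ 0.25085673, -0.62664745,  0.22657174]), 'eef_rot': array([-1.79997732e+02, -9.43648200e-05, -1.58181746e+02]), 'contact_force': array([0.27167909, 0.63701847, 0.10510228]), 'moment': array([ 0.05146868, -0.00768288,  0.0095229 ]), 'gripper_force': 0.0, 'gripper_width': 0.08778782077938202}
```

Run:
```python
import cv2
a=cv2.imread("pics/top0.png")[100:290,120:390]
cv2.imwrite("pics/topcrop.png",cv2.resize(a,None,fx=2.95,fy=2.95,interpolation=cv2.INTER_CUBIC))
```

```text
(no output)
```

View pics/topcrop.png

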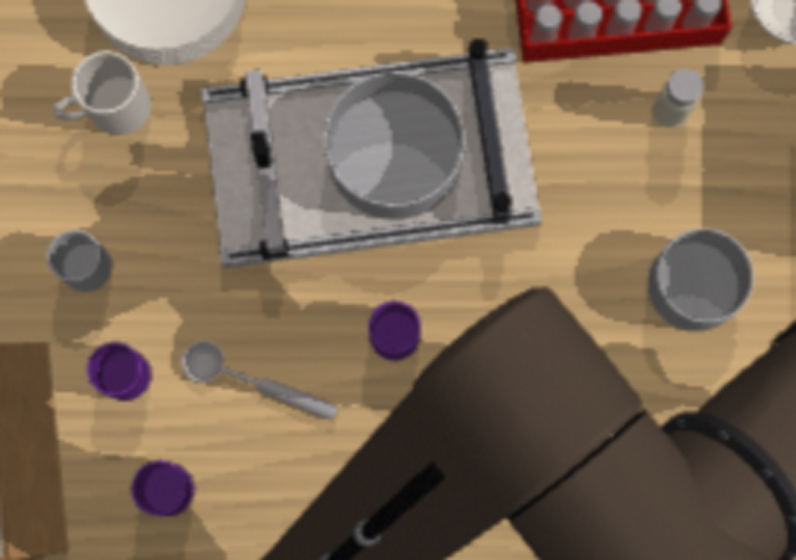

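View pics/scene0.png

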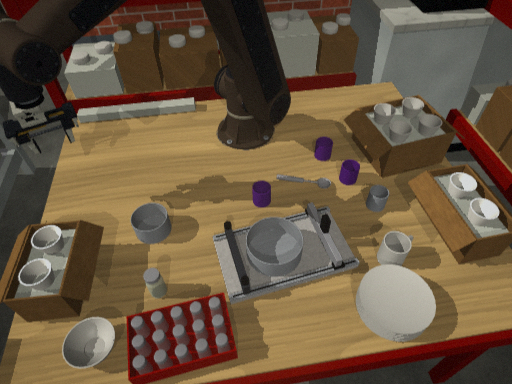

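Both pictures show the same scene. In the top view the large tin is at (255,150) on the board, the stop at (285,146), the fence at (210,158) with its grip at (208,150), and the middle tin at (358,192). Candidates for the small tin: grey at (147,189), purple at (160,226), (175,266) and (254,212). I choose the grey one at (147,189). Next I fit the models to the outlines.

```bash
cat > h.py <<'E'
import numpy as np,cv2
from scipy.optimize import minimize
from scipy.spatial.transform import Rotation as R
from plant import r,capture,search_frame,outline_of
def proj(c,P):
    M=R.from_euler('xyz',c["rotation"],degrees=True).as_matrix() if np.ndim(c["rotation"])==1 else np.array(c["rotation"])
    q=(np.atleast_2d(P)-c["origin"])@M; q=q@np.array(c["K"]).T
    return q[:,:2]/q[:,2:]
def ray(c,uv,z):
    M=R.from_euler('xyz',c["rotation"],degrees=True).as_matrix() if np.ndim(c["rotation"])==1 else np.array(c["rotation"])
    d=M@np.linalg.solve(np.array(c["K"]),[*uv,1]); return c["origin"]+d*(z-c["origin"][2])/d[2]
def cyl(rad,h,z0=0):
    a=np.linspace(0,2*np.pi,60); C=np.c_[rad*np.cos(a),rad*np.sin(a)]
    return np.r_[np.c_[C,0*a+z0],np.c_[C,0*a+z0+h]]
def box(x0,x1,y0,y1,z0,z1): return np.array([[x,y,z] for x in(x0,x1) for y in(y0,y1) for z in(z0,z1)],float)
def place(P,x,y,yaw=0):
    c,s=np.cos(yaw),np.sin(yaw); return np.c_[P[:,0]*c-P[:,1]*s+x,P[:,0]*s+P[:,1]*c+y,P[:,2]]
def render(c,parts):
    m=np.zeros((384*4,512*4),np.uint8)
    for P in parts:
        h=cv2.convexHull(((proj(c,P)+.5)*4*16).astype(np.int32)); cv2.fillConvexPoly(m,h,1,shift=4)
    return m
def fit(obs,model,p0,step,hull=False):
    "obs: list of (cam,mask)"
    big=[]
    for c,m in obs:
        b=cv2.resize(m.astype(np.uint8),(2048,1536),interpolation=cv2.INTER_NEAREST)
        if hull: 
            k=cv2.convexHull(cv2.findNonZero(b)); cv2.fillConvexPoly(b,k,1)
        big.append((c,b))
    def cost(p):
        s=0
        for c,b in big:
            q=render(c,model(p)); s+=1-(q&b).sum()/max(1,(q|b).sum())
        return s/len(big)
    S=np.vstack([p0]+[np.add(p0,np.eye(len(p0))[i]*step[i]) for i in range(len(p0))])
    o=minimize(cost,p0,method='Nelder-Mead',options=dict(initial_simplex=S,xatol=1e-4,fatol=1e-4)); return o.x,1-o.fun
E
python3 - <<'E'
from h import *
T=capture("top");S=capture("scene")
def mk(t,c,near=None):
    o=outline_of(c,t)
    if near is not None: o=sorted(o,key=lambda d:np.hypot((d["bbox"][0]+d["bbox"][2])/2-near[0],(d["bbox"][1]+d["bbox"][3])/2-near[1]))
    return (c,o[0]["region"])
N={"tin_large":(.085,(255,150),(274,246),.018),"tin_middle":(.058,(358,191),(151,223),0),"tin_small":(.032,(147,190),(376,200),0)}
for n,(rad,a,b,z) in N.items():
    oT,oS=mk(n,T,a),mk(n,S,b); p0=ray(T,a,z+.04)[:2]
    for ob in ([oT],[oS],[oT,oS]): print(n,fit(ob,lambda p:[place(cyl(rad,.07,z),*p)],p0,[.01,.01]))
oT,oS=mk("board",T,(248,150)),mk("board",S,(285,253))
p0=[*ray(T,(246,152),.02)[:2],0.08]
bm=lambda p:[place(box(-.115,.115,-.2,.2,0,.018),*p),place(box(-.115,-.105,-.2,.2,0,.028),*p),place(box(.105,.115,-.2,.2,0,.028),*p)]
for ob in ([oT],[oS],[oT,oS]): p,s=fit(ob,bm,p0,[.01,.01,.05],True); print("board",p,s)
for nm,a,b,off in (("stop_face",(285,146),(236,260),0),("fence",(210,158),(322,235),1)):
    oT,oS=mk(nm,T,a),mk(nm,S,b)
    if off: mod=lambda q:[place(v+[0,q[0],0],*p) for v in (box(-.113,.113,0,.02,.028,.073),box(-.015,.015,.001,.019,.073,.133))]
    else: mod=lambda q:[place(v+[0,q[0],0],*p) for v in (box(-.113,.113,-.02,0,.028,.075),)]
    for ob in ([oT],[oS],[oT,oS]): print(nm,fit(ob,mod,[.12 if off else -.13],[.02]))
for n,a in (("mug",(153,130)),("shaker",(348,132))): print(n,ray(T,a,.05))
E
```

```text
tin_large (array([0.61914894, 0.00574789]), np.float64(0.9674119962572194))
tin_large (array([0.61889641, 0.00534517]), np.float64(0.970420160707639))
tin_large (array([0.61913323, 0.00561971]), np.float64(0.9687322782636856))
tin_middle (array([ 0.45557208, -0.36778516]), np.float64(0.9643706950532248))
tin_middle (array([ 0.4539423 , -0.36820994]), np.float64(0.9655863837724411))
tin_middle (array([ 0.45508698, -0.36781627]), np.float64(0.963351715830888))
tin_small (array([0.4771676 , 0.39026098]), np.float64(0.9488988300068824))
tin_small (array([0.47818314, 0.38989418]), np.float64(0.8887634813142714))
tin_small (array([0.47720227, 0.39028493]), np.float64(0.9172284722893457))
board [0.61742619 0.03580969 0.13883292] 0.9371165778780246
board [0.61681222 0.03576296 0.1396142 ] 0.9073221408508509
board [0.61659423 0.0365644  0.14001142] 0.921841735082306
stop_face (array([-0.13990234]), np.float64(0.902445652173913))
stop_face (array([-0.13882813]), np.float64(0.8184485963024553))
stop_face (array([-0.13960938]), np.float64(0.8584375215762476))
fence (array([0.11832031]), np.float64(0.818608287724785))
fence (array([0.11869141]), np.float64(0.8907602496141717))
fence (array([0.11871094]), np.float64(0.8537700046642583))
mug [0.69206455 0.37500614 0.05      ]
shaker [ 0.68634671 -0.34232439  0.05      ]
```

Run:
```python
import cv2,numpy as np
a=cv2.imread("pics/top0.png");b=cv2.imread("pics/scene0.png")
f=lambda i,x,y:cv2.resize(i[y-25:y+25,x-25:x+25],(260,260),interpolation=cv2.INTER_CUBIC)
cv2.imwrite("pics/choice.png",np.hstack([f(a,147,190),f(b,376,200),f(a,358,191)]))
```

```text
(no output)
```

View pics/choice.png

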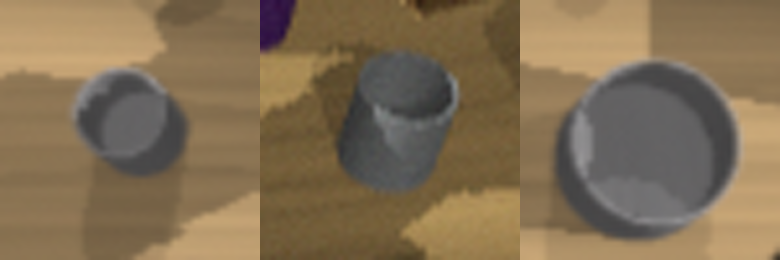

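```bash
python3 -m creep '[[20,0.9,0.85,0,0,0,0],[20,0.9,0.85,0,0,0,0],[20,0.9,0.85,0,0,0,0],[20,0.9,0.85,0,0,0,0],[20,0.9,0.85,0,0,0,0],[20,0.9,0.85,0,0,0,0],[20,0.9,0.85,0,0,0,0],[20,0.9,0.85,0,0,0,0]]' 40
```

```text
time_s: 2.37
tcp_pos: [0.4318, -0.4555, 0.2268]
eef_rot: [-180.0, 0.0, -158.2]
contact_force: [0.6, -0.1, 0.6]
gripper_width: 0.04
gripper_force: 0.0
```

The crop shows a grey open tin in both views of (147,190) and the larger grey tin at (358,191), so both choices hold.

```bash
python3 -m creep '[[20,0.9,0.7,0,0,0,0],[20,0.87,0.72,0,0,0,0],[20,0,0,-1,0,0,0],[20,0,0,-1,0,0,0],[20,0,0,-1,0,0,0],[20,0,0,-1,0,0,0],[20,0,0,-0.6,0,0,0],[20,0,0,-0.4,0,0,0]]'
python3 - <<'E'
from h import *
c=capture("wrist"); cv2.imwrite("pics/w1.png",c["frame"][...,::-1]); print(r.get_state()["tcp_pos"])
E
```

```text
time_s: 3.03
tcp_pos: [0.4742, -0.4205, 0.0994]
eef_rot: [179.9, -0.1, -158.2]
contact_force: [0.2, 0.0, -0.7]
gripper_width: 0.02
gripper_force: 0.0
[ 0.47380679 -0.42027688  0.09820237]
```

View pics/w1.png

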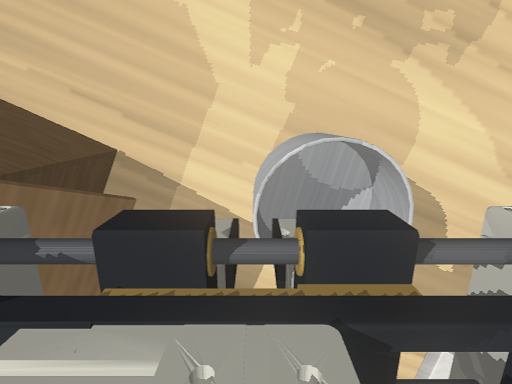

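The wrist view shows the middle tin's rim at about (258,215), midway between the finger tips at columns 238 and 274. It is safe to descend and close.

```bash
python3 -m creep '[[20,0,0,-0.8,0,0,0],[20,0,0,-0.6,0,0,0],[20,0,0,-0.35,0,0,0],[0,0,0,0,0,0,0],[0,0,0,0,0,0,0],[0,0,0,0,0,0,0],[0,0,0,0,0,0,0],[0,0,0,0,0,0,0]]' 40
```

```text
time_s: 3.75
tcp_pos: [0.4758, -0.4216, 0.059]
eef_rot: [-179.9, 0.1, -158.2]
contact_force: [0.6, 0.2, 1.8]
gripper_width: 0.0039
gripper_force: 38.8
```

```bash
python3 -m creep '[[0,0,0,0,0,0,0],[0,0,0,0.3,0,0,0],[0,0,0,0.7,0,0,0],[0,0,0,1,0,0,0],[0,0,0,1,0,0,0],[0,0,0,1,0,0,0],[0,0,0,1,0,0,0],[0,0,0,0,0,0,0]]'
```

```text
time_s: 4.42
tcp_pos: [0.477, -0.4227, 0.1892]
eef_rot: [-179.6, 0.3, -158.1]
contact_force: [0.7, -1.4, -0.9]
gripper_width: 0.0039
gripper_force: 38.9
```

```bash
python3 -m creep '[[0,0.2,0.5,0,0,0,0],[0,0.4,0.9,0,0,0,0],[0,0.4,1,0,0,0,0],[0,0.4,1,0,0,0,0],[0,0.4,1,0,0,0,0],[0,0.4,1,0,0,0,0],[0,0.4,1,0,0,0,0],[0,0.4,1,0,0,0,0]]';  python3 -m creep '[[0,0.4,1,0,0,0,0],[0,0.4,1,0,0,0,0],[0,0.4,1,0,0,0,0],[0,0.4,1,0,0,0,0],[0,0.4,0.9,0,0,0,0],[0,0.4,0.9,0,0,0,0],[0,0.4,0.8,0,0,0,0],[0,0,0,0,0,0,0]]'
python3 - <<'E'
from h import *
T=capture("top");S=capture("scene")
z=.12
st=r.get_state(); print(st["tcp_pos"],st["contact_force"])
z=st["tcp_pos"][2]-.059
for nm,rad,zz in (("tin_middle",.058,z),("tin_large",.085,.018)):
    for c in (T,S):
        o=outline_of(c,nm)
        for d in o[:2]:
            b=d["bbox"]; p0=ray(c,((b[0]+b[2])/2,(b[1]+b[3])/2),zz+.035)[:2]
            print(nm,d["conf"],b,fit([(c,d["region"])],lambda p:[place(cyl(rad,.07,zz),*p)],p0,[.01,.01]))
v=np.hstack([T["frame"][90:210,170:330],S["frame"][170:310,180:360][:120,:160]])[...,::-1]
cv2.imwrite("pics/m2.png",cv2.resize(v,None,fx=2.5,fy=2.5,interpolation=cv2.INTER_CUBIC))
E
```

```text
time_s: 5.08
tcp_pos: [0.5496, -0.2342, 0.182]
eef_rot: [179.9, -0.1, -158.2]
contact_force: [1.0, 0.1, -2.6]
gripper_width: 0.0037
gripper_force: 38.9
time_s: 5.75
tcp_pos: [0.621, -0.0675, 0.1818]
eef_rot: [180.0, -0.0, -158.0]
contact_force: [-0.2, -0.0, -0.9]
gripper_width: 0.0036
gripper_force: 38.9
[ 0.61951634 -0.06989124  0.18178384] [ 0.02503184 -0.64915225 -2.14332494]
tin_middle 0.81 [245.1, 126.4, 278.6, 165.3] (array([ 0.5968685 , -0.01595346]), np.float64(0.5902549575070821))
tin_middle 0.81 [246.0, 200.1, 287.0, 246.3] (array([ 0.60188472, -0.01785878]), np.float64(0.6859220434076481))
tin_large 0.56 [231.0, 128.6, 275.5, 174.0] (array([0.61876727, 0.00558874]), np.float64(0.2983255753814327))
tin_large 0.55 [247.1, 220.2, 302.3, 276.8] (array([0.61999368, 0.00549788]), np.float64(0.6760227521330124))
```

View pics/m2.png

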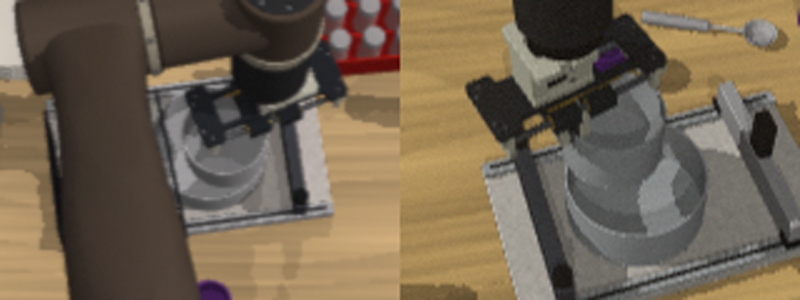

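The tin hangs upright from the fingers, over the large tin but still short of it: left panel at (225,140), right panel at (615,140).

```bash
python3 -m creep '[[0,0.4,0.7,0,0,0,0],[0,0.26,0.6,0,0,0,0],[0,0,0,0,0,0,0],[0,0,0,-0.8,0,0,0],[0,0,0,-1,0,0,0],[0,0,0,-1,0,0,0],[0,0,0,-0.5,0,0,0],[0,0,0,-0.3,0,0,0]]'; python3 -m creep '[[0,0,0,-0.2,0,0,0],[0,0,0,-0.15,0,0,0],[0,0,0,-0.1,0,0,0],[0,0,0,0,0,0,0],[0,0,0,0,0,0,0]]'
```

```text
time_s: 6.72
tcp_pos: [0.6352, -0.0388, 0.0905]
eef_rot: [180.0, -0.2, -158.2]
contact_force: [-0.5, -0.2, -1.8]
gripper_width: 0.0034
gripper_force: 38.9
time_s: 7.13
tcp_pos: [0.6371, -0.0385, 0.0823]
eef_rot: [-180.0, 0.1, -158.2]
contact_force: [0.0, -0.7, -1.1]
gripper_width: 0.0036
gripper_force: 38.8
```

```bash
python3 -m creep '[[0,0,0,-0.06,0,0,0],[0,0,0,0,0,0,0],[0,0,0,0,0,0,0]]'; python3 -m creep '[[0,0,0,-0.06,0,0,0],[0,0,0,0,0,0,0],[0,0,0,0,0,0,0]]'
```

```text
time_s: 7.38
tcp_pos: [0.6373, -0.0386, 0.081]
eef_rot: [-180.0, 0.1, -158.2]
contact_force: [-0.4, -1.0, 3.3]
gripper_width: 0.0039
gripper_force: 38.8
time_s: 7.63
tcp_pos: [0.6376, -0.0389, 0.0809]
eef_rot: [-179.9, 0.1, -158.1]
contact_force: [-2.7, -1.3, 12.9]
gripper_width: 0.0036
gripper_force: 38.8
```

Contact. I release a little, then lift.

```bash
python3 -m creep '[[10,0,0,0.04,0,0,0],[10,0,0,0,0,0,0],[10,0,0,0,0,0,0],[10,0,0,0.4,0,0,0],[10,0,0,0.8,0,0,0],[10,0,0,1,0,0,0],[10,0,0,1,0,0,0],[10,0,0,1,0,0,0]]';python3 -m creep '[[10,-0.2,0.8,0.3,0,0,0],[20,-0.4,1,0,0,0,0],[20,-0.4,1,0,0,0,0],[20,-0.4,1,0,0,0,0],[20,-0.4,1,0,0,0,0],[20,-0.4,1,0,0,0,0],[20,-0.4,1,0,0,0,0],[20,-0.4,1,0,0,0,0]]'
python3 - <<'E'
from h import *
T=capture("top");S=capture("scene")
for nm,rad,zz in (("tin_middle",.058,.022),("tin_large",.085,.018),("tin_small",.032,0)):
    for c in (T,S):
        for d in outline_of(c,nm)[:(1 if nm!="tin_small" else 3)]:
            b=d["bbox"]; p0=ray(c,((b[0]+b[2])/2,(b[1]+b[3])/2),zz+.035)[:2]
            print(nm,d["conf"],b,fit([(c,d["region"])],lambda p:[place(cyl(rad,.07,zz),*p)],p0,[.01,.01]))
v=np.hstack([T["frame"][90:210,170:330],S["frame"][170:310,180:360][:120,:160]])[...,::-1]
cv2.imwrite("pics/m3.png",cv2.resize(v,None,fx=2.5,fy=2.5,interpolation=cv2.INTER_CUBIC))
E
```

```text
time_s: 8.3
tcp_pos: [0.6364, -0.0387, 0.1861]
eef_rot: [-180.0, -0.0, -158.2]
contact_force: [-0.1, 0.7, -0.1]
gripper_width: 0.0103
gripper_force: 0.0
time_s: 8.97
tcp_pos: [0.5609, 0.1574, 0.1927]
eef_rot: [-180.0, 0.0, -158.2]
contact_force: [0.0, -1.1, -0.2]
gripper_width: 0.0201
gripper_force: 0.0
tin_middle 0.64 [238.1, 129.9, 267.9, 166.9] (array([0.61703576, 0.0131413 ]), np.float64(0.9446028249319683))
tin_middle 0.92 [257.0, 220.6, 295.5, 263.2] (array([0.60936179, 0.01341945]), np.float64(0.8750741085796562))
tin_large 0.85 [230.6, 123.9, 277.9, 171.9] (array([0.62006551, 0.00519437]), np.float64(0.45453958205484324))
tin_large 0.86 [247.1, 216.9, 299.6, 277.9] (array([0.61934064, 0.00504535]), np.float64(0.5075269752871563))
tin_small 0.86 [248.2, 201.5, 265.9, 225.6] (array([0.39129859, 0.00367117]), np.float64(0.9447852760736196))
tin_small 0.79 [251.8, 181.1, 271.8, 207.6] (array([0.39360661, 0.00488119]), np.float64(0.9439905113336847))
tin_small 0.7 [364.4, 186.5, 390.2, 215.1] (array([0.47528369, 0.39105149]), np.float64(0.9034835809714071))
```

View pics/m3.png

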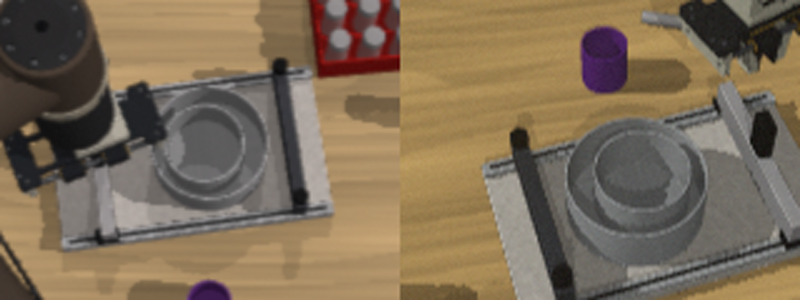

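Middle tin stands flat inside the large one: left panel at (205,145), right panel at (645,178). Next the small tin.

```bash
python3 -m creep '[[20,-0.36,1,0,0,0,0],[20,-0.36,1,0,0,0,0],[20,-0.36,1,0,0,0,0],[20,-0.36,1,0,0,0,0],[20,-0.36,1,0,0,0,0],[20,-0.36,1,0,0,0,0],[20,-0.36,1,0,0,0,0],[20,-0.35,0.9,0,0,0,0]]';python3 -m creep '[[20,0,0.2,-1,0,0,0],[20,0,0,-1,0,0,0],[20,0,0,-1,0,0,0],[20,0,0,-0.5,0,0,0],[20,0,0,0,0,0,0],[20,0,0,0,0,0,0]]'
python3 - <<'E'
from h import *
c=capture("wrist"); cv2.imwrite("pics/w2.png",c["frame"][...,::-1]); print(r.get_state()["tcp_pos"])
E
```

```text
time_s: 10.03
tcp_pos: [0.4898, 0.3545, 0.1921]
eef_rot: [-180.0, 0.0, -158.2]
contact_force: [0.4, -0.2, 0.4]
gripper_width: 0.02
gripper_force: 0.0
time_s: 10.53
tcp_pos: [0.4902, 0.3581, 0.1042]
eef_rot: [-179.9, -0.1, -158.2]
contact_force: [0.4, 0.9, 0.6]
gripper_width: 0.0199
gripper_force: 0.0
[0.49068497 0.35868581 0.10525916]
```

View pics/w2.png

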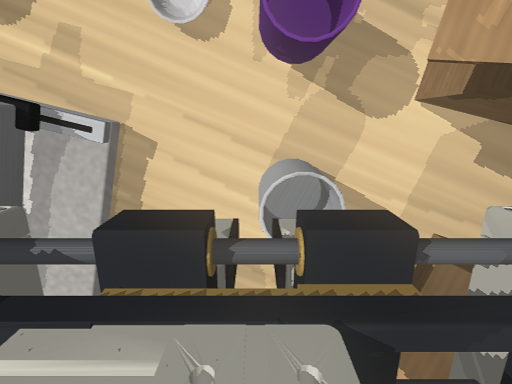

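The wrist view shows the grey small tin with its rim's left edge at (262,205), between the tips at 238 and 274. I shift by about 3 mm, descend and close.

```bash
python3 -m creep '[[20,-0.08,0.12,-0.8,0,0,0],[20,0,0,-0.7,0,0,0],[20,0,0,-0.35,0,0,0],[20,0,0,0,0,0,0],[0,0,0,0,0,0,0],[0,0,0,0,0,0,0],[0,0,0,0,0,0,0],[0,0,0,0,0,0,0]]' 40;python3 -m creep '[[0,0,0,0,0,0,0],[0,0,0,0.3,0,0,0],[0,0,0,0.7,0,0,0],[0,0,0,1,0,0,0],[0,0,0,1,0,0,0],[0,0,0,1,0,0,0],[0,0,0,1,0,0,0],[0,0,0,0.5,0,0,0]]';python3 -m creep '[[0,0,0,0,0,0,0],[0,0,0,0,0,0,0]]'
```

```text
time_s: 11.25
tcp_pos: [0.4885, 0.3626, 0.0597]
eef_rot: [179.9, 0.1, -158.2]
contact_force: [0.1, -0.2, 3.1]
gripper_width: 0.0037
gripper_force: 37.4
time_s: 11.92
tcp_pos: [0.4885, 0.3624, 0.1995]
eef_rot: [179.9, 0.2, -158.2]
contact_force: [0.6, 0.1, -0.7]
gripper_width: 0.0039
gripper_force: 37.3
time_s: 12.08
tcp_pos: [0.4876, 0.3619, 0.1963]
eef_rot: [179.9, 0.0, -158.2]
contact_force: [-0.5, 0.2, -1.4]
gripper_width: 0.0038
gripper_force: 37.3
```

```bash
python3 -m creep '[[0,0.1,-0.4,0.5,0,0,0],[0,0.34,-0.9,0.5,0,0,0],[0,0.34,-1,0,0,0,0],[0,0.36,-1,0,0,0,0],[0,0.36,-1,0,0,0,0],[0,0.36,-1,0,0,0,0],[0,0.36,-1,0,0,0,0],[0,0.38,-1,0,0,0,0]]';python3 -m creep '[[0,0.38,-1,0,0,0,0],[0,0.38,-1,0,0,0,0],[0,0.38,-1,0,0,0,0],[0,0.38,-1,0,0,0,0],[0,0.38,-1,0,0,0,0],[0,0.38,-1,0,0,0,0],[0,0.36,-0.9,0,0,0,0],[0,0.36,-0.48,0,0,0,0]]';python3 -m creep '[[0,0.2,0,-0.5,0,0,0],[0,0,0,-1,0,0,0],[0,0,0,0,0,0,0],[0,0,0,0,0,0,0]]'
```

```text
time_s: 12.75
tcp_pos: [0.5523, 0.1773, 0.2199]
eef_rot: [-180.0, -0.1, -158.2]
contact_force: [-1.6, 0.3, -1.7]
gripper_width: 0.0039
gripper_force: 37.3
time_s: 13.42
tcp_pos: [0.6272, -0.008, 0.2198]
eef_rot: [180.0, -0.2, -158.3]
contact_force: [-0.7, 0.4, -1.8]
gripper_width: 0.0035
gripper_force: 37.3
time_s: 13.75
tcp_pos: [0.6314, -0.0051, 0.1813]
eef_rot: [180.0, -0.3, -158.2]
contact_force: [1.1, -0.4, -2.0]
gripper_width: 0.0037
gripper_force: 37.3
```

```bash
python3 -m creep '[[0,-0.31,0,0,0,0,0],[0,0,0,0,0,0,0],[0,0,0,-0.7,0,0,0],[0,0,0,-1,0,0,0],[0,0,0,-0.9,0,0,0],[0,0,0,-0.6,0,0,0],[0,0,0,-0.3,0,0,0],[0,0,0,-0.1,0,0,0]]';python3 -m creep '[[0,0,0,-0.1,0,0,0],[0,0,0,0,0,0,0],[0,0,0,0,0,0,0]]'
```

```text
time_s: 14.42
tcp_pos: [0.6247, -0.0049, 0.093]
eef_rot: [180.0, -0.0, -158.1]
contact_force: [-0.6, -1.2, -1.4]
gripper_width: 0.0038
gripper_force: 37.3
time_s: 14.67
tcp_pos: [0.6258, -0.0049, 0.092]
eef_rot: [-180.0, 0.1, -158.2]
contact_force: [-0.8, -0.5, -1.2]
gripper_width: 0.0039
gripper_force: 37.3
```

```bash
python3 -m creep '[[0,0,0,-0.06,0,0,0],[0,0,0,0,0,0,0],[0,0,0,0,0,0,0]]'; python3 -m creep '[[0,0,0,-0.06,0,0,0],[0,0,0,0,0,0,0],[0,0,0,0,0,0,0]]'
```

```text
time_s: 14.92
tcp_pos: [0.6252, -0.0051, 0.0897]
eef_rot: [-180.0, 0.0, -158.2]
contact_force: [0.9, 0.6, -1.5]
gripper_width: 0.0037
gripper_force: 37.3
time_s: 15.17
tcp_pos: [0.625, -0.0052, 0.0877]
eef_rot: [180.0, -0.0, -158.2]
contact_force: [-0.2, -0.4, -2.0]
gripper_width: 0.0038
gripper_force: 37.3
```

```bash
python3 -m creep '[[0,0,0,-0.06,0,0,0],[0,0,0,0,0,0,0],[0,0,0,0,0,0,0]]'; python3 -m creep '[[0,0,0,-0.05,0,0,0],[0,0,0,0,0,0,0],[0,0,0,0,0,0,0]]'
```

```text
time_s: 15.42
tcp_pos: [0.6251, -0.0051, 0.0862]
eef_rot: [180.0, -0.0, -158.2]
contact_force: [0.3, 0.6, -2.0]
gripper_width: 0.0038
gripper_force: 37.3
time_s: 15.67
tcp_pos: [0.6254, -0.0053, 0.0857]
eef_rot: [-180.0, 0.0, -158.2]
contact_force: [-1.8, -1.2, 4.7]
gripper_width: 0.0038
gripper_force: 37.3
```

```bash
python3 -m creep '[[10,0,0,0.04,0,0,0],[10,0,0,0,0,0,0],[10,0,0,0,0,0,0],[10,0,0,0.4,0,0,0],[10,0,0,0.8,0,0,0],[10,0,0,1,0,0,0],[10,0,0,1,0,0,0],[10,0,0,1,0,0,0]]';python3 -m creep '[[50,-0.1,0.8,0.3,0,0,-6.9],[50,-0.15,1,0,0,0,-6.9],[50,-0.15,1,0,0,0,0],[50,-0.16,1,0,0,0,0],[50,-0.16,1,0,0,0,0],[50,-0.16,1,0,0,0,0],[50,-0.16,0.96,0,0,0,0],[50,0,0,0,0,0,0]]'
python3 - <<'E'
from h import *
T=capture("top");S=capture("scene");W=capture("wrist")
print(r.get_state()["tcp_pos"],r.get_state()["eef_rot"],r.get_state()["gripper_width"])
for c,n in ((T,"T"),(S,"S")):
  for nm,rad,zz in (("tin_middle",.058,.022),("tin_large",.085,.018),("tin_small",.032,.026)):
    for d in outline_of(c,nm)[:(1 if nm!="tin_small" else 4)]:
            b=d["bbox"]; p0=ray(c,((b[0]+b[2])/2,(b[1]+b[3])/2),zz+.035)[:2]
            print(n,nm,d["conf"],[int(v) for v in b],fit([(c,d["region"])],lambda p:[place(cyl(rad,.07,zz),*p)],p0,[.01,.01]))
v=np.hstack([cv2.resize(x["frame"][a:a+120,b:b+120],(390,390),interpolation=cv2.INTER_CUBIC) for x,a,b in((T,100,200),(S,180,230))])[...,::-1]
w=W["frame"][:210][...,::-1]; w=np.pad(w,((0,0),(134,134),(0,0)))
cv2.imwrite("pics/m4.png",np.vstack([v,w]))
E
```

```text
time_s: 16.33
tcp_pos: [0.625, -0.0052, 0.1928]
eef_rot: [-180.0, 0.0, -158.2]
contact_force: [-0.3, 0.0, 0.5]
gripper_width: 0.0102
gripper_force: 0.0
time_s: 17.0
tcp_pos: [0.5988, 0.1674, 0.1993]
eef_rot: [180.0, 0.1, -171.8]
contact_force: [0.0, -0.7, 0.7]
gripper_width: 0.0492
gripper_force: 0.0
[0.59899592 0.16401961 0.19900166] [ 1.79999432e+02  9.43803661e-03 -1.71932298e+02] 0.04980783411101119
T tin_middle 0.75 [235, 131, 266, 167] (array([0.61594949, 0.01308217]), np.float64(0.6580905941229308))
T tin_large 0.98 [230, 124, 276, 171] (array([0.61886852, 0.00619314]), np.float64(0.45818792813752096))
T tin_small 0.66 [241, 138, 259, 164] (array([0.61055179, 0.0215148 ]), np.float64(0.8529948867786705))
T tin_small 0.56 [248, 201, 264, 224] (array([0.38670701, 0.00424678]), np.float64(0.9321671525753158))
S tin_middle 0.75 [256, 221, 297, 264] (array([0.61383966, 0.01323836]), np.float64(0.5711885762284754))
S tin_large 0.59 [245, 213, 301, 275] (array([0.61855598, 0.00495185]), np.float64(0.4809168677341522))
S tin_small 0.86 [255, 181, 269, 208] (array([0.41312244, 0.0033344 ]), np.float64(0.847764280175756))
S tin_small 0.72 [268, 226, 290, 256] (array([0.60698585, 0.02221182]), np.float64(0.7798115455431605))
S tin_small 0.47 [312, 136, 320, 153] (array([0.18312321, 0.25454354]), np.float64(0.23310918988152418))
```

View pics/m4.png

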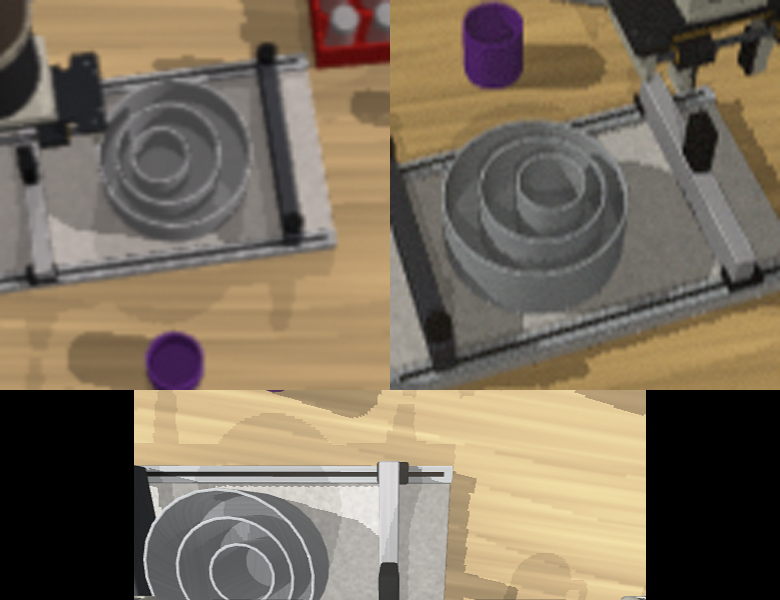

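All three tins are nested flat: top-left panel at (160,155), top-right panel at (550,190). In the wrist view the fence grip (389,580) lies on the fingers' midline. I descend and pinch it.

```bash
python3 -m creep '[[50,0,0,-0.8,0,0,0],[50,0,0,-1,0,0,0],[50,0,0,-1,0,0,0],[50,0,0,-0.6,0,0,0],[50,0,0,-0.2,0,0,0],[0,0,0,0,0,0,0],[0,0,0,0,0,0,0],[0,0,0,0,0,0,0]]' 25;python3 -m creep '[[0,0,0,0,0,0,0],[0,0,0,0,0,0,0],[0,0,0,0,0,0,0],[0,0,0,0,0,0,0]]'
```

```text
time_s: 18.12
tcp_pos: [0.6, 0.1642, 0.11]
eef_rot: [180.0, 0.1, -172.0]
contact_force: [-0.5, 0.4, 0.9]
gripper_width: 0.0352
gripper_force: 0.0
time_s: 18.45
tcp_pos: [0.5995, 0.1642, 0.1095]
eef_rot: [180.0, 0.1, -172.0]
contact_force: [-0.8, 0.7, 4.5]
gripper_width: 0.0178
gripper_force: 25.0
```

```bash
python3 -m creep '[[0,0.02,-0.15,0,0,0,0],[0,0.04,-0.3,0,0,0,0],[0,0.05,-0.35,0,0,0,0],[0,0.05,-0.35,0,0,0,0],[0,0.05,-0.35,0,0,0,0],[0,0.05,-0.35,0,0,0,0],[0,0.04,-0.3,0,0,0,0],[0,0.03,-0.2,0,0,0,0]]';python3 -m creep '[[0,0.015,-0.1,0,0,0,0],[0,0.015,-0.1,0,0,0,0],[0,0.015,-0.1,0,0,0,0],[0,0.015,-0.1,0,0,0,0],[0,0.015,-0.1,0,0,0,0],[0,0.015,-0.1,0,0,0,0]]'
```

```text
time_s: 19.12
tcp_pos: [0.6079, 0.105, 0.1095]
eef_rot: [180.0, 0.1, -172.0]
contact_force: [-2.5, 1.8, 5.7]
gripper_width: 0.0179
gripper_force: 25.0
time_s: 19.62
tcp_pos: [0.6098, 0.0911, 0.1095]
eef_rot: [179.9, 0.1, -172.0]
contact_force: [-3.9, 5.4, 6.5]
gripper_width: 0.0181
gripper_force: 25.0
```

```bash
python3 -m creep '[[0,0.013,-0.1,0,0,0,0],[0,0.013,-0.1,0,0,0,0],[0,0.013,-0.1,0,0,0,0]]';python3 -m creep '[[0,0.01,-0.08,0,0,0,0],[0,0.005,-0.04,0,0,0,0],[0,0,0,0,0,0,0]]';python3 -m creep '[[0,0.005,-0.04,0,0,0,0],[0,0,0,0,0,0,0]]'
```

```text
time_s: 19.87
tcp_pos: [0.6109, 0.0836, 0.1095]
eef_rot: [179.9, 0.1, -172.0]
contact_force: [-2.5, 5.7, 5.6]
gripper_width: 0.0178
gripper_force: 25.0
time_s: 20.12
tcp_pos: [0.6114, 0.0804, 0.1095]
eef_rot: [179.9, 0.1, -172.0]
contact_force: [-2.0, 4.1, 5.9]
gripper_width: 0.0182
gripper_force: 25.0
time_s: 20.28
tcp_pos: [0.6115, 0.0795, 0.1095]
eef_rot: [179.9, 0.1, -172.0]
contact_force: [-1.9, 4.7, 5.1]
gripper_width: 0.0174
gripper_force: 25.0
```

```bash
python3 -m creep '[[0,0.005,-0.04,0,0,0,0],[0,0,0,0,0,0,0]]';python3 -m creep '[[0,0.005,-0.04,0,0,0,0],[0,0,0,0,0,0,0]]';python3 -m creep '[[0,0.005,-0.04,0,0,0,0],[0,0,0,0,0,0,0]]'
```

```text
time_s: 20.45
tcp_pos: [0.6116, 0.0785, 0.1095]
eef_rot: [179.9, 0.1, -172.0]
contact_force: [-2.6, 4.6, 6.3]
gripper_width: 0.0179
gripper_force: 25.0
time_s: 20.62
tcp_pos: [0.6118, 0.0776, 0.1095]
eef_rot: [179.9, 0.1, -172.0]
contact_force: [-3.2, 5.3, 6.8]
gripper_width: 0.0177
gripper_force: 25.0
time_s: 20.78
tcp_pos: [0.6119, 0.0766, 0.1095]
eef_rot: [179.9, 0.1, -172.0]
contact_force: [-3.0, 4.6, 6.8]
gripper_width: 0.018
gripper_force: 25.0
```

```bash
python3 -m creep '[[0,0.005,-0.04,0,0,0,0],[0,0,0,0,0,0,0]]';python3 -m creep '[[0,0.005,-0.04,0,0,0,0],[0,0,0,0,0,0,0]]';python3 -m creep '[[0,0.005,-0.04,0,0,0,0],[0,0,0,0,0,0,0]]'
```

```text
time_s: 20.95
tcp_pos: [0.6121, 0.0756, 0.1095]
eef_rot: [179.9, 0.1, -172.0]
contact_force: [-2.2, 3.7, 5.8]
gripper_width: 0.0178
gripper_force: 25.0
time_s: 21.12
tcp_pos: [0.6122, 0.0746, 0.1095]
eef_rot: [179.9, 0.1, -172.0]
contact_force: [-1.8, 5.7, 5.8]
gripper_width: 0.0179
gripper_force: 25.0
time_s: 21.28
tcp_pos: [0.6123, 0.0741, 0.1095]
eef_rot: [179.9, 0.1, -172.0]
contact_force: [-3.4, 7.1, 7.2]
gripper_width: 0.0183
gripper_force: 25.0
```

```bash
python3 -m creep '[[0,0.003,-0.02,0,0,0,0],[0,0,0,0,0,0,0],[0,0,0,0,0,0,0]]';python3 -m creep '[[0,0.003,-0.02,0,0,0,0],[0,0,0,0,0,0,0],[0,0,0,0,0,0,0]]'
```

```text
time_s: 21.53
tcp_pos: [0.6123, 0.0741, 0.1095]
eef_rot: [179.9, 0.1, -171.9]
contact_force: [-4.6, 10.2, 6.4]
gripper_width: 0.0174
gripper_force: 25.0
time_s: 21.78
tcp_pos: [0.6123, 0.0741, 0.1095]
eef_rot: [179.8, 0.1, -171.9]
contact_force: [-4.3, 11.3, 6.0]
gripper_width: 0.0179
gripper_force: 25.0
```

Movement has stalled while the force rises from 5 to 11 N, so the set is snug. I ease off, release and lift.

```bash
python3 -m creep '[[0,-0.003,0.02,0,0,0,0],[35,0,0,0,0,0,0],[35,0,0,0,0,0,0],[35,0,0,0,0,0,0],[35,0,0,0,0,0,0],[35,0,0,0.5,0,0,0],[35,0,0,1,0,0,0],[35,0,0,1,0,0,0]]';python3 -m creep '[[35,0,0,1,0,0,0],[35,-0.3,0.9,0,0,0,0],[35,-0.3,1,0,0,0,0],[35,-0.3,1,0,0,0,0],[35,-0.3,1,0,0,0,0],[35,-0.3,1,0,0,0,0],[35,-0.3,1,0,0,0,0],[35,0,0,0,0,0,0]]'
python3 - <<'E'
from h import *
T=capture("top");S=capture("scene")
p=(.6168,.0362,.1395)
def bl(q): d=np.array(q)-p[:2]; c,s=np.cos(p[2]),np.sin(p[2]); return np.round([d[0]*c+d[1]*s,-d[0]*s+d[1]*c],4)
for c,n in ((T,"T"),(S,"S")):
    d=outline_of(c,"tin_large")[0]; m=d["region"]; print(n,d["bbox"])
    x,s=fit([(c,m)],lambda q:[place(cyl(.085,.07,.018),*q)],[.621,-.018],[.01,.01],True); print(n,"large",x,bl(x),s)
    for nm,y0,mod in (("stop_face",-.14,lambda q:[place(box(-.113,.113,-.02,0,.028,.075)+[0,q[0],0],*p)]),
      ("fence",.03,lambda q:[place(v+[0,q[0],0],*p) for v in (box(-.113,.113,0,.02,.028,.073),box(-.015,.015,.001,.019,.073,.133))])):
        o=outline_of(c,nm)
        if o: print(n,nm,o[0]["conf"],fit([(c,o[0]["region"])],mod,[y0],[.02]))
v=np.hstack([cv2.resize(x["frame"][a:a+120,b:b+120],(390,390),interpolation=cv2.INTER_CUBIC) for x,a,b in((T,100,200),(S,180,200))])[...,::-1]
cv2.imwrite("pics/m5.png",v)
E
```

```text
time_s: 22.45
tcp_pos: [0.6111, 0.0714, 0.1706]
eef_rot: [-179.9, -0.2, -172.0]
contact_force: [-0.1, -0.3, -0.3]
gripper_width: 0.0348
gripper_force: 0.0
time_s: 23.12
tcp_pos: [0.5661, 0.2227, 0.1959]
eef_rot: [180.0, 0.0, -171.9]
contact_force: [0.3, -0.6, 0.4]
gripper_width: 0.0349
gripper_force: 0.0
T [236.5, 125.9, 286.1, 172.1]
T large [ 0.62181211 -0.01926457] [-0.0027 -0.0556] 0.9726235495652736
T stop_face 0.58 (array([-0.13945313]), np.float64(0.8667182263469967))
T fence 0.81 (array([0.02835937]), np.float64(0.8201702877275396))
S [239.7, 215.6, 292.9, 281.9]
S large [ 0.62060495 -0.01834949] [-0.0038 -0.0545] 0.9730649095032305
S stop_face 0.59 (array([-0.13929688]), np.float64(0.8674568965517241))
S fence 0.98 (array([0.02820312]), np.float64(0.7730637813211845))
```

View pics/m5.png

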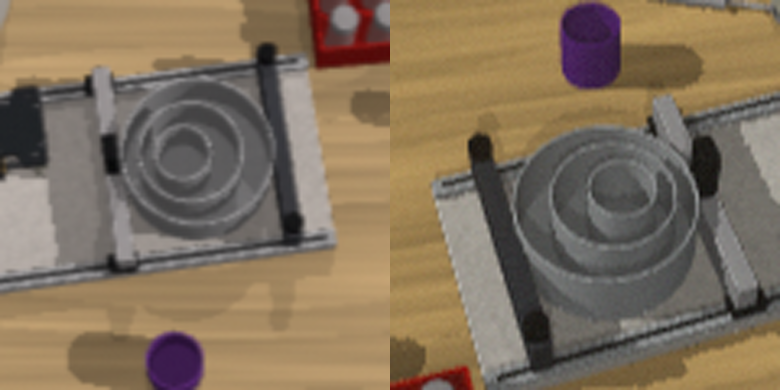

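The large tin touches both the fence, at (112,155) in the left panel, and the stop at (280,150). The tins are still nested, and the stop has not measurably moved.

```bash
python3 -c "
from plant import close_job
print(close_job())"
```

```text
the job is handed in; nothing more can be done
None
```

The job is handed in: the three tins are nested flat and held snug between fence and stop, with no visible shift of the stop in the final camera check; `close_job` returned no verdict.

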